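# Restock the starch lane

## Robot

A 6-joint arm with a two-finger parallel gripper is mounted at the origin on a cart in front of the work surface, level with it; the furniture and walls round the work are solid. World frame = base frame: x ahead of the robot, y to its left, z up, the work surface at z = 0. Lengths are in m, angles in rad, forces in N, time in s.
With the tool pointing down it reaches from about 0.275 to 0.825 m from the base axis. Payload 4.9 kg.
Tool frame: the origin (TCP) lies at the very end of the fingers, on their centre line; the grasp point (between the pads) lies 19 mm behind it; z points along the fingers, y is the direction in which the jaws open and shut (so a half turn about z gives the same grasp; the last joint's range is limited). The gripper opens to 85 mm and grips with 20 to 120 N. Pads are 22 mm wide; open, the fingers measure 114 mm over their backs; the gripper's body (76 mm by 85 mm) begins 54 mm behind the grasp point. The pads swing forward as they close: fully open they stand 13 mm farther back than shut.
Start: joints at [-1.322, 0.326, -0.193, 1.052, 0, 1.437], TCP at [0.205, -0.51, 0.231] pointing down, gripper open.
Joint ranges: [-2.65, 2.65], [-0.97, 1.79], [-1.3, 1.35], [-1.93, 2.1], [-1.47, 1.37], [-3.14, 3.14]. Speed limits (rad/s): [2.57, 2.57, 3.14, 3.14, 3.14, 3.14].

## Interface

Orientations are given as a 3x3 rotation matrix whose columns are the frame's x, y, z axes.
In Python, from workcell import readout, cams, job, nets gives the robot as it stands. The module is installed in compiled form; this text tells all that it offers.
- The arm moves only by the tool servo_tool, never from a script. Its argument "commands" is one flat list of numbers, 4 for each row, row after row: the shift along the tool's x, y, z in units of 40 mm (1.0 is 40 mm), then the turn about the tool's z in degrees. A call has 1 to 8 rows; each row shifts and turns the pose as measured when the row begins, along the tool's axes as they then stand; what a row does not reach is not made up. A row lasts 1/10 s, in which the tool goes at most 50 mm and 8.59 degrees, less where a joint would pass 70% of its speed; a pose out of reach is approached as far as the arm can. A call is refused whole if a number of a shift passes 1 or a number of a turn 8.59, either way. A call with a gripper value outside its range is refused whole. "fingers" is the closure, from -1 (fully open) to 1 (shut), set as the call begins (left out, the last holds). The fingers move at their own pace and stop on an object; the grip force is fixed at half the most. Time passes only in rows, so rows that do not move let the fingers close. It gives the time, the measured TCP pose, the force and the opening at its end, in the units of the state.
- readout.get_obs(): the state, without advancing time (a new reading comes with each control period).
- cams.camera(name): name is "side" or "top" or "wrist"; returns a dict with "img" (384x512x3 uint8, red, green, blue), "z_map" (384x512 float32, m along the optical axis (not along the pixel's ray), 0 where there is no reading), "mtx" (3x3 intrinsics, pixels), "k1" (the pictures are not rectified: a ray, as slopes to the right and down, at radius r is drawn at 1 + k1 r^2 times it, then the intrinsics apply), "xyz" and "rotation" of the camera in the world. Camera axes: x right, y down, z forward; pixel columns grow to the right and rows downward; lengths in m; the calibration is good to about 2 mm. A picture is of the moment at which its call begins.
- job.job_done(): hands the job in, once; it reports no verdict.
Trained networks look in the newest picture that a camera, given by its name, has taken for a name from the list of things; names that differ only in an ending like _2 or _b are one class to them, and where a whole thing is asked for, a point or a joint stands for the part that bears it (a point fixed in the world has none). Each returns a list of dicts, best first, with "p" (0 to 1); they miss things now and then, are a little off and sometimes report something else, mostly with a low value. They report only what shows in the picture. A call takes as long as a camera call. They do not tell look-alikes from the thing itself.
- nets.search_frame(camera, label): "location" ([row, column] in pixels, amid what is visible of it).
- nets.outline_of(camera, label): "pixels" (384x512 bool, what is visible of it) and "location" ([row, column] in pixels, amid what is visible of it).
The state is a dict: "t": time; "joints": joint angles; "qvel": joint speeds; "joint_efforts": joint torques, N m; "eef_pos": TCP position; "tool_rot": TCP orientation; "ft_force": force on the tool from outside, world axes, zero at the start; "torque": the same for the moment, N m; "width": finger opening in m.
Only numpy, scipy, OpenCV 4.12 (cv2) and the standard library are available. Lean on these libraries where they do the work, as an engineer would, in place of code of your own. Each camera call takes 0.05 s, during which the arm holds its last target. There are 200 camera calls.

## Task

Restock the starch cans in the two-lane stock tray so that the older one gets used first: bring the can that is already in the tray forward in its lane until it stands within about 2 cm of the front lip, then stand the new can, the one out on the open worktop nearest the tray (not the one at the far right, behind the soap dispenser), in the same lane behind it. Keep both cans upright, standing flat on the tray floor, and leave the dropper bottle in the other lane where it is.

Things in the scene. Friction and masses are not known exactly. Their poses are not given: they have to be found in the camera images.
- stock_tray: Fixed white tray, 186 mm along x, 192 along y. Origin: centre of its underside; x to its back (the front lip, at -x, has two label frames), y left, z up. Floor 6 mm thick. Two lanes along x, centred at y = +46 and -46 mm, each 84 mm wide and 170 long inside (x -85 to +85). Side walls, divider and front lip 8 mm thick, their tops 20 mm above the worktop; back wall 34 mm.
- old_can_center (a point): Older starch can, upright, round, dark cap: 161 mm tall, 50 in diameter, cap (upper 59 mm) 46 across, 0.14 to 0.29 kg; both cans look alike. Point: its centre, on the axis 80.5 mm above the underside; z up. Grip the cap from above, some 40 mm above this point. Starts in the rear half of one tray lane, either one.
- new_can_center (a point): New starch can, upright, round, dark cap: 161 mm tall, 50 in diameter, cap (upper 59 mm) 46 across, 0.14 to 0.29 kg; both cans look alike. Point: its centre, on the axis 80.5 mm above the underside; z up. Grip the cap from above, some 40 mm above this point. Starts on the worktop right of the tray, among things under 70 mm tall.
- dropper_center (a point): Small brown dropper bottle, 33 mm in diameter, 102 mm tall, loose, standing in the tray's other lane; not part of the job. This point is on its axis 51 mm above its underside.
Not all that is in view belongs to the job. Leave any green look-alike of the part that bears old_can_center alone. What is shaped like the part that bears new_can_center but red is not meant.

How it is judged:
By the outcome, as a careful person would: the job done as asked, in the order asked, and still so for the second after the job is handed in, with the robot touching nothing.
It also fails if it takes over 51 s, if anything falls off the work surface, if the arm or the gripper's body presses on something with over 40 N, if the wrist force passes 120 N, or if a joint passes its speed limit or range.

## Working session

There is one attempt and no reset: what is moved stays moved. The work goes in short steps, Python scripts to look and compute and a tool call to move; the robot and the scene stay as the last step left them, time stands still between calls to the robot, and variables do not carry over. Pictures are saved under pics/ and viewed, about 8 in all and at most 12, crops included, and the job is handed in when it is done.

Besides the shell and the picture viewer there is one more tool, called after "Call:" as name(argument=value, ...) on one line, values as JSON. servo_tool: Moves the arm, as the interface text tells. Its arguments: {"type":"object","properties":{"commands":{"type":"array"},"fingers":{"type":"number"}},"required":["commands"]}

```bash
mkdir -p pics; cat > h.py <<'E'
import numpy as np, cv2
from workcell import readout, cams, job, nets
def world(c, px, z=None):
    """px: Nx2 (row,col) -> world points by z_map (or on plane z)"""
    px=np.atleast_2d(px).astype(float); K=c["mtx"]
    d=np.c_[(px[:,1]-K[0,2])/K[0,0],(px[:,0]-K[1,2])/K[1,1]]
    u=d.copy()
    for _ in range(20): u=d/(1+c["k1"]*(u**2).sum(1,keepdims=True))
    r=np.c_[u,np.ones(len(u))]; R=np.array(c["rotation"]); o=np.array(c["xyz"])
    if z is None:
        D=c["z_map"][px[:,0].round().astype(int),px[:,1].round().astype(int)]
        return o+(r*D[:,None])@R.T
    w=r@R.T; return o+w*((z-o[2])/w[:,2])[:,None]
def save(c,n,crop=None,s=1):
    im=c["img"][...,::-1]
    if crop: im=im[crop[0]:crop[1],crop[2]:crop[3]]
    cv2.imwrite("pics/"+n,cv2.resize(im,None,fx=s,fy=s,interpolation=cv2.INTER_CUBIC))
E
python3 - <<'E'
from h import *
o=readout.get_obs(); print(o["t"],o["eef_pos"],np.round(o["tool_rot"],3).tolist(),o["width"])
for n in("top","side"):
    c=cams.camera(n); save(c,n+"1.png",s=1.5); print(n,np.round(c["xyz"],3))
    for l in("stock_tray","old_can_center","new_can_center","dropper_center"):
        for d in nets.outline_of(n,l)[:5]:
            p=np.argwhere(d["pixels"]); w=world(c,p); w=w[c["z_map"][p[:,0],p[:,1]]>0]
            print(l,round(d["p"],2),np.round(d["location"]),len(p),"min",np.round(np.percentile(w,3,0),3),"max",np.round(np.percentile(w,97,0),3), "topmid",np.round(np.median(w[w[:,2]>np.percentile(w[:,2],97)-.006],0),3))
E
```

```text
0.0 [ 0.20531306 -0.50962368  0.23050859] [[0.928, 0.374, -0.0], [0.374, -0.928, 0.002], [0.0, -0.002, -1.0]] 0.08542395524239053
top [ 0.34  -0.126  1.038]
stock_tray 0.64 [208. 222.] 5851 min [ 0.414 -0.118  0.002] max [0.594 0.062 0.032] topmid [ 0.593 -0.039  0.033]
old_can_center 0.76 [181. 194.] 767 min [ 0.515 -0.007  0.016] max [0.555 0.035 0.168] topmid [0.545 0.024 0.166]
old_can_center 0.7 [201. 139.] 782 min [0.47  0.11  0.016] max [0.511 0.15  0.162] topmid [0.495 0.127 0.16 ]
new_can_center 0.79 [217. 322.] 673 min [ 0.438 -0.273  0.013] max [ 0.48  -0.231  0.162] topmid [ 0.457 -0.257  0.161]
dropper_center 0.68 [181. 236.] 203 min [ 0.535 -0.084  0.032] max [ 0.561 -0.056  0.106] topmid [ 0.551 -0.069  0.103]
side [ 0.359 -0.87   0.597]
stock_tray 0.75 [201. 228.] 2261 min [ 0.414 -0.127  0.003] max [0.598 0.062 0.033] topmid [ 0.594 -0.044  0.033]
old_can_center 0.91 [147. 224.] 882 min [0.473 0.11  0.01 ] max [0.52  0.135 0.16 ] topmid [0.497 0.124 0.16 ]
old_can_center 0.56 [165. 245.] 970 min [ 0.516 -0.007  0.017] max [0.561 0.026 0.165] topmid [0.546 0.021 0.164]
new_can_center 0.84 [234. 235.] 1670 min [ 0.44  -0.282  0.003] max [ 0.487 -0.194  0.16 ] topmid [ 0.459 -0.264  0.159]
new_can_center 0.76 [146. 267.] 769 min [0.619 0.116 0.011] max [0.66  0.143 0.16 ] topmid [0.639 0.13  0.159]
dropper_center 0.94 [192. 256.] 390 min [ 0.536 -0.086  0.006] max [ 0.566 -0.065  0.096] topmid [ 0.551 -0.073  0.097]
```

View pics/top1.png

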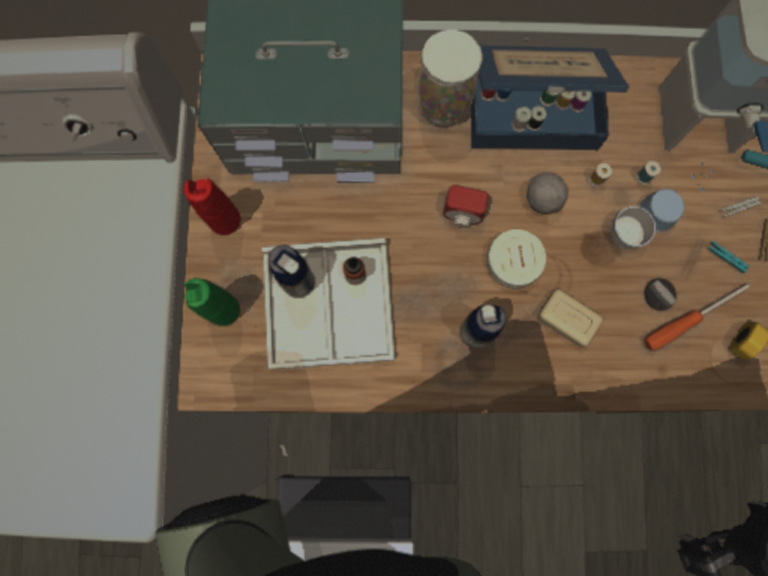

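View pics/side1.png

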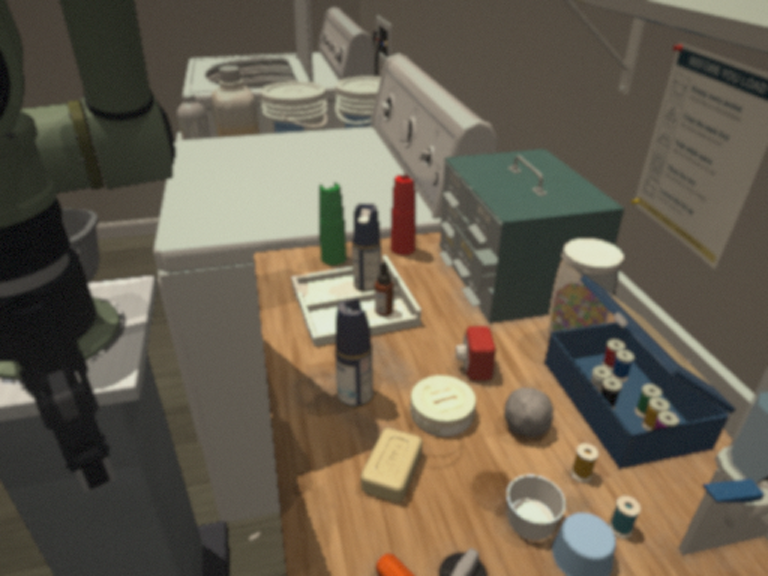

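The candidates in the top view (shown at 1.5x, so row/col are from the enlarged picture):
- Dark-capped can in the tray's left lane at (270,290). This is the old can: it is in the tray's rear half.
- Dark-capped can on the open worktop at (325,485). This is the new can: it is just right of the tray.
- Green look-alike at (305,212) and red look-alike at (207,213), both left of the tray. Neither is meant.

The dropper is at (270,354) in the right lane.

```bash
cat >> h.py <<'E'
from scipy.optimize import least_squares
def capfit(c,g,zl=.11,zh=.152,r=.023):
    """fit axis of a cap of known radius near g (side surface points)"""
    rr,cc=np.mgrid[0:384,0:512]; p=np.c_[rr.ravel(),cc.ravel()]
    w=world(c,p); m=(c["z_map"].ravel()>0)&(w[:,2]>zl)&(w[:,2]<zh)&(np.hypot(*(w[:,:2]-g).T)<.045)
    q=w[m]
    if len(q)<20: return None
    s=least_squares(lambda x:np.hypot(*(q[:,:2]-x).T)-r,g,loss="soft_l1",f_scale=.002)
    return s.x,len(q),np.abs(s.fun).mean() if len(s.fun) else 0
E
python3 - <<'E'
from h import *
cs={n:cams.camera(n) for n in("top","side")}
for n,c in cs.items():
    for g in([.54,.017],[.46,-.255]):
        f=capfit(c,np.array(g)); print(n,np.round(f[0],4),f[1:])
        f=capfit(c,np.array(g),.02,.09,.025); print("  body",f and np.round(f[0],4),f and f[1:])
    w=world(c,np.argwhere(np.ones((384,512))))
    ok=c["z_map"].ravel()>0
    near=ok&(w[:,0]>.38)&(w[:,0]<.63)&(w[:,1]>-.16)&(w[:,1]<.1)
    q=w[near&(w[:,2]>.013)&(w[:,2]<.024)]
    print("tray walls",len(q),np.round(cv2.minAreaRect(q[:,:2].astype(np.float32)),4) if 0 else cv2.minAreaRect(q[:,:2].astype(np.float32)))
    d=nets.outline_of(n,"stock_tray")[0]; p=np.argwhere(d["pixels"]); v=world(c,p)
    q=v[(v[:,2]>.013)&(v[:,2]<.036)]
    print(" net",len(q),cv2.minAreaRect(q[:,:2].astype(np.float32)))
    b=v[(v[:,2]>.027)&(v[:,2]<.038)]; print(" back",len(b),np.polyfit(b[:,1],b[:,0],1),b[:,:2].min(0),b[:,:2].max(0))
c=cs["top"]; a=c["img"][150:255,160:350,::-1]
cv2.imwrite("pics/crop1.png",cv2.resize(a,None,fx=4,fy=4,interpolation=cv2.INTER_CUBIC))
E
```

```text
top [0.5413 0.0215] (246, np.float64(0.004518282761120503))
  body [0.5397 0.0167] (164, np.float64(0.001654598764256314))
top [ 0.4591 -0.2578] (249, np.float64(0.005169129530260058))
  body [ 0.4629 -0.2557] (115, np.float64(0.0003554233420740918))
tray walls 1207 ((0.500834047794342, -0.02779363840818405), (0.18095698952674866, 0.1909935027360916), 4.512442111968994)
 net 1441 ((0.5046255588531494, -0.027435965836048126), (0.18845818936824799, 0.1910502016544342), 4.574542999267578)
 back 257 [-0.07557317  0.59169213] [ 0.58332311 -0.11524838] [0.60419702 0.07362423]
side [0.5423 0.0207] (291, np.float64(0.0023556836637750947))
  body [0.541  0.0191] (406, np.float64(0.0010185441598701706))
side [ 0.4642 -0.2561] (444, np.float64(0.0016605329127105909))
  body [ 0.4642 -0.2572] (621, np.float64(0.0007141221721969641))
tray walls 755 ((0.5040220022201538, -0.02759695053100586), (0.18505115807056427, 0.19812427461147308), 4.713966369628906)
 net 806 ((0.5049155354499817, -0.02752327173948288), (0.18684425950050354, 0.19812427461147308), 4.71396541595459)
 back 124 [-0.08092594  0.59125779] [ 0.58584057 -0.11756972] [0.6046939  0.06002437]
```

View pics/crop1.png

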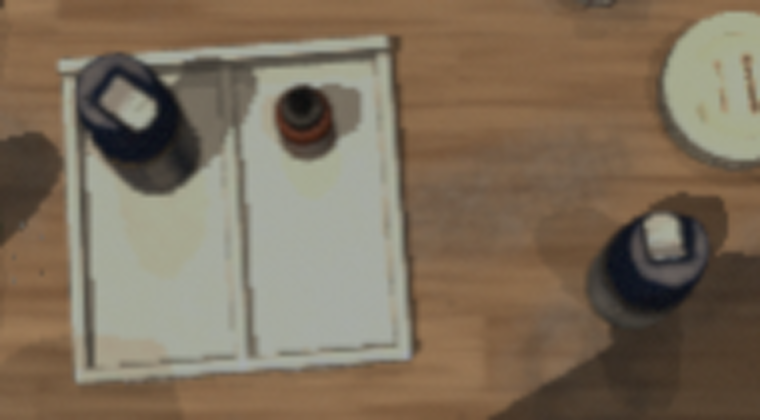

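The crop confirms it: old can in the left lane, dropper in the right lane, new can alone on the worktop. In tray coordinates the old can is at about (0.039, 0.043), which is plausible. I'll turn the tool to line up with the tray first.

Call:
servo_tool(commands=[0, 0, 0, 8.5, 0, 0, 0, 8.5, 0, 0, 0, 0.5], fingers=-1)

```text
t: 1.0
eef_pos: [0.2054, -0.5102, 0.2313]
tool_rot: [[0.998, 0.069, -0.0], [0.069, -0.998, -0.0], [-0.0, 0.0, -1.0]]
ft_force: [-0.8, -0.2, -1.0]
width: 0.085
```

```bash
cat >> h.py <<'E'
T0=np.array([.5048,-.0275]); th=np.radians(4.55)
RT=np.array([[np.cos(th),-np.sin(th)],[np.sin(th),np.cos(th)]])
def go(t):
    o=readout.get_obs(); R=np.array(o["tool_rot"]); y=R[:,1]
    a=np.degrees(np.arctan2(y[1],y[0]))
    print("t",round(o["t"],2),"pos",np.round(o["eef_pos"],4),"yaw_y",round(a,2),"units",np.round(R.T@(np.array(t)-o["eef_pos"])/.04,3),"w",round(o["width"],4),"F",np.round(o["ft_force"],1),"turn",round((a+85.45),2), "tilt",np.round(R[:2,2],3))
E
python3 -c "
from h import *
go([.5405,.0187,.231])"
```

```text
t 1.0 pos [ 0.2054 -0.5102  0.2313] yaw_y -86.04 units [ 9.2700e+00 -1.2613e+01  7.0000e-03] w 0.085 F [-0.8 -0.2 -1. ] turn -0.59 tilt [-0. -0.]
```

Call:
servo_tool(commands=[0.6, -0.8, 0, 0, 0.6, -0.8, 0, 0, 0.6, -0.8, 0, 0, 0.6, -0.8, 0, 0, 0.6, -0.8, 0, 0, 0.6, -0.8, 0, 0, 0.6, -0.8, 0, 0, 0.6, -0.8, 0, 0])

```text
t: 1.8
eef_pos: [0.381, -0.2364, 0.2311]
tool_rot: [[0.997, 0.083, 0.003], [0.083, -0.997, -0.005], [0.002, 0.005, -1.0]]
ft_force: [0.6, -0.0, 0.9]
width: 0.0854
```

Call:
servo_tool(commands=[0.6, -0.8, 0, 0, 0.6, -0.8, 0, 0, 0.6, -0.8, 0, 0, 0.6, -0.8, 0, 0, 0.6, -0.8, 0, 0, 0.6, -0.8, 0, 0, 0.3, -0.8, 0, 0, 0, 0, 0, 0])

```text
t: 2.6
eef_pos: [0.5228, 0.0154, 0.2318]
tool_rot: [[0.993, 0.114, 0.009], [0.114, -0.993, -0.006], [0.008, 0.007, -1.0]]
ft_force: [-0.4, -0.7, -0.6]
width: 0.0854
```

```bash
python3 -c "
from h import *
go([.5405,.0187,.231])
c=cams.camera('wrist'); save(c,'w1.png',s=1.5)
for d in nets.outline_of('wrist','old_can_center')[:3]:
    p=np.argwhere(d['pixels']); w=world(c,p); t=w[w[:,2]>.155]; print(d['p'],d['location'],len(t),np.round(t.mean(0),4),cv2.minEnclosingCircle(t[:,:2].astype(np.float32)) if len(t)>3 else 0)
print(capfit(c,np.array([.5405,.0187])))
"
```

```text
t 2.6 pos [0.5228 0.0154 0.2318] yaw_y -83.44 units [ 0.45  -0.033  0.024] w 0.0854 F [-0.4 -0.7 -0.6] turn 2.01 tilt [ 0.009 -0.006]
0.96 [167.2, 252.3] 1507 [0.5448 0.0247 0.1662] ((0.5563651323318481, 0.02260727807879448), 0.03618180751800537)
0.58 [194.4, 133.0] 1063 [0.4996 0.1301 0.1621] ((0.5370603203773499, 0.08793330192565918), 0.08338566869497299)
(array([0.54243494, 0.02858335]), 845, np.float64(0.004577219647303398))
```

View pics/w1.png

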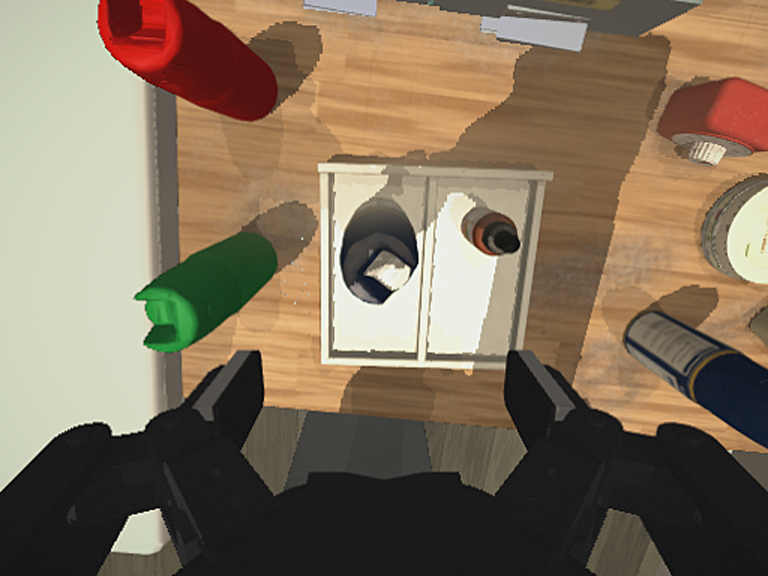

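The wrist view shows the old can's cap at row/col (268,380) of the enlarged picture, nearly midway between the fingers, with the dropper clear of them. I'll align, descend and grip.

Call:
servo_tool(commands=[0.47, -0.08, 0, 2, 0, 0, 0.8, 0, 0, 0, 0.8, 0, 0, 0, 0, 0])

```text
t: 3.1
eef_pos: [0.5415, 0.0124, 0.1681]
tool_rot: [[0.997, 0.073, 0.011], [0.073, -0.997, -0.01], [0.01, 0.011, -1.0]]
ft_force: [-1.1, 0.1, -0.4]
width: 0.0853
```

```bash
python3 -c "
from h import *
go([.5415,.0205,.106])"
```

```text
t 3.1 pos [0.5415 0.0124 0.1681] yaw_y -85.79 units [-0.    -0.219  1.549] w 0.0853 F [-1.1  0.1 -0.4] turn -0.34 tilt [ 0.011 -0.01 ]
```

Call:
servo_tool(commands=[0, -0.2, 0.5, 0, 0, -0.03, 0.5, 0, 0, 0, 0.5, 0, 0, 0, 0, 0])

```text
t: 3.5
eef_pos: [0.5426, 0.0161, 0.1114]
tool_rot: [[0.997, 0.07, 0.014], [0.07, -0.997, -0.012], [0.014, 0.013, -1.0]]
ft_force: [-0.8, 0.2, 0.7]
width: 0.0853
```

```bash
python3 -c "
from h import *
go([.5415,.0205,.106])"
```

```text
t 3.5 pos [0.5426 0.0161 0.1114] yaw_y -86.0 units [-0.021 -0.114  0.133] w 0.0853 F [-0.8  0.2  0.7] turn -0.55 tilt [ 0.014 -0.012]
```

Call:
servo_tool(commands=[0, -0.15, 0.12, 0, 0, 0, 0, 0])

```text
t: 3.7
eef_pos: [0.5434, 0.0209, 0.1091]
tool_rot: [[0.998, 0.068, 0.017], [0.068, -0.998, -0.012], [0.016, 0.013, -1.0]]
ft_force: [-0.9, 0.7, 0.6]
width: 0.0854
```

Call:
servo_tool(commands=[0, 0, 0, 0, 0, 0, 0, 0, 0, 0, 0, 0, 0, 0, 0, 0, 0, 0, 0, 0, 0, 0, 0, 0], fingers=1)

```text
t: 4.3
eef_pos: [0.5453, 0.0205, 0.1126]
tool_rot: [[0.997, 0.069, 0.022], [0.069, -0.998, -0.013], [0.021, 0.015, -1.0]]
ft_force: [-0.1, -0.4, -0.2]
width: 0.0442
```

```bash
python3 -c "
from h import *
go([.4495,.0123,.115])"
```

```text
t 4.3 pos [0.5453 0.0205 0.1126] yaw_y -86.06 units [-2.403  0.042 -0.11 ] w 0.0442 F [-0.1 -0.4 -0.2] turn -0.61 tilt [ 0.022 -0.013]
```

Call:
servo_tool(commands=[0, 0, -0.2, 0, -0.55, 0, 0, 0, -0.55, 0, 0, 0, -0.55, 0, 0, 0, -0.4, 0, 0, 0])

```text
t: 4.8
eef_pos: [0.4627, 0.0149, 0.1199]
tool_rot: [[0.997, 0.069, 0.023], [0.07, -0.997, -0.013], [0.022, 0.015, -1.0]]
ft_force: [0.0, 0.4, -2.7]
width: 0.0441
```

```bash
python3 -c "
from h import *
go([.4535,.0123,.1125])
c=cams.camera('top'); c2=cams.camera('side'); 
print(capfit(c2,np.array([.465,.014]),.03,.09,.025)); save(c2,'s2.png',(80,240,150,330),4)
"
```

```text
t 4.8 pos [0.4627 0.0149 0.1199] yaw_y -86.02 units [-0.238  0.047  0.182] w 0.0441 F [ 0.   0.4 -2.7] turn -0.57 tilt [ 0.023 -0.013]
(array([0.45537512, 0.01389672]), 378, np.float64(0.0009974309027707615))
```

View pics/s2.png

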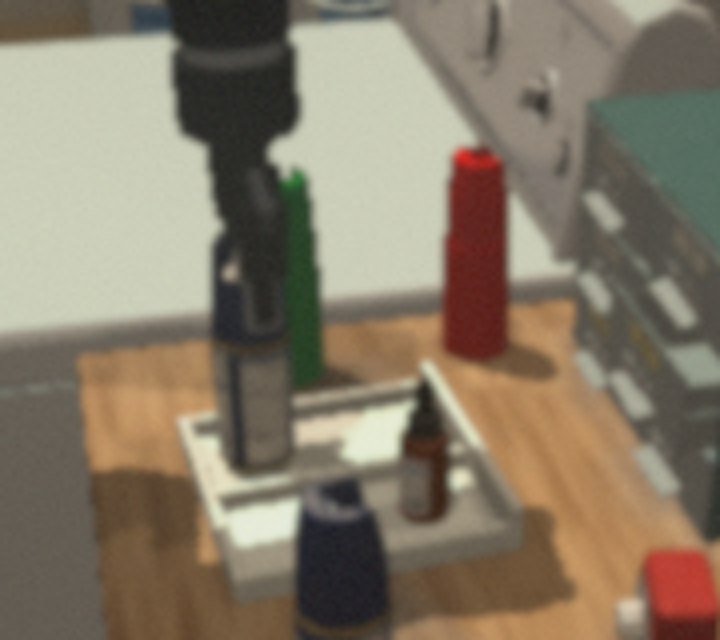

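The old can is held upright, about 14 mm from the lip (side crop, base near (465,258)). I'll move it 5 mm more and lower it.

Call:
servo_tool(commands=[-0.13, 0.03, 0, 0, 0, 0, 0.12, 0, 0, 0, 0.05, 0])

```text
t: 5.2
eef_pos: [0.4592, 0.0131, 0.1139]
tool_rot: [[0.997, 0.069, 0.025], [0.069, -0.997, -0.013], [0.024, 0.015, -1.0]]
ft_force: [-0.1, 1.1, -1.8]
width: 0.0441
```

```bash
python3 -c "
from h import *
go([.4535,.0123,.1125])
c2=cams.camera('side'); print(capfit(c2,np.array([.455,.014]),.03,.06,.025),capfit(c2,np.array([.455,.014]),.06,.09,.025))
"
```

```text
t 5.2 pos [0.4592 0.0131 0.1139] yaw_y -86.04 units [-0.145  0.009  0.032] w 0.0441 F [-0.1  1.1 -1.8] turn -0.59 tilt [ 0.025 -0.013]
(array([0.45548484, 0.01208605]), 188, np.float64(0.0010537183983147973)) (array([0.4552886 , 0.01195207]), 196, np.float64(0.001026576239090901))
```

Call:
servo_tool(commands=[-0.1, 0, 0, 0, 0, 0, 0.06, 0, 0, 0, 0.04, 0])

```text
t: 5.55
eef_pos: [0.458, 0.0128, 0.1127]
tool_rot: [[0.997, 0.07, 0.03], [0.07, -0.997, -0.013], [0.029, 0.015, -0.999]]
ft_force: [-6.2, 1.5, 21.3]
width: 0.0439
```

```bash
python3 -c "
from h import *
go([.4535,.0123,.1125])
c2=cams.camera('side'); print(capfit(c2,np.array([.455,.014]),.03,.06,.025),capfit(c2,np.array([.455,.014]),.06,.09,.025))
"
```

```text
t 5.55 pos [0.458  0.0128 0.1127] yaw_y -86.01 units [-0.113  0.005  0.002] w 0.0439 F [-6.2  1.5 21.3] turn -0.56 tilt [ 0.03  -0.013]
(array([0.45220518, 0.01140946]), 189, np.float64(0.0010358564298202117)) (array([0.45287084, 0.01181889]), 200, np.float64(0.0009893005302855735))
```

Contact with the floor; the gap to the lip is about 11 mm. I'll relieve the load and release.

Call:
servo_tool(commands=[0, 0, -0.03, 0])

```text
t: 5.7
eef_pos: [0.4581, 0.0129, 0.1144]
tool_rot: [[0.997, 0.07, 0.03], [0.07, -0.997, -0.013], [0.029, 0.015, -0.999]]
ft_force: [0.3, 0.4, -2.4]
width: 0.0442
```

Call:
servo_tool(commands=[0, 0, 0, 0, 0, 0, 0, 0, 0, 0, 0, 0, 0, 0, 0, 0], fingers=-1)

```text
t: 6.1
eef_pos: [0.4592, 0.0127, 0.1148]
tool_rot: [[0.997, 0.07, 0.032], [0.07, -0.997, -0.013], [0.031, 0.015, -0.999]]
ft_force: [-0.3, 0.3, -0.2]
width: 0.0851
```

```bash
python3 -c "
from h import *
go([.4641,-.2565,.235])
c2=cams.camera('side'); print(capfit(c2,np.array([.455,.014]),.03,.06,.025),capfit(c2,np.array([.455,.014]),.06,.09,.025))
"
```

```text
t 6.1 pos [0.4592 0.0127 0.1148] yaw_y -85.99 units [-0.257  6.768 -2.912] w 0.0851 F [-0.3  0.3 -0.2] turn -0.54 tilt [ 0.032 -0.013]
(array([0.45540716, 0.01200846]), 181, np.float64(0.0010973752220794146)) (array([0.45532483, 0.01199269]), 197, np.float64(0.0011050590698092931))
```

Call:
servo_tool(commands=[0, 0, -0.9, 0, 0, 0, -0.9, 0, 0, 0, -0.9, 0, 0, 0.9, -0.2, 0, 0, 0.95, 0, 0, 0, 0.95, 0, 0, 0, 0.95, 0, 0, 0, 0.95, 0, 0])

```text
t: 6.95
eef_pos: [0.4689, -0.1752, 0.2378]
tool_rot: [[0.996, 0.081, 0.031], [0.081, -0.997, -0.013], [0.03, 0.015, -0.999]]
ft_force: [0.6, -0.0, -1.1]
width: 0.0853
```

Call:
servo_tool(commands=[0, 0.95, 0, 0, 0, 0.9, 0, 0, 0, 0, 0, 0])

```text
t: 7.25
eef_pos: [0.475, -0.2566, 0.2385]
tool_rot: [[0.997, 0.075, 0.032], [0.076, -0.997, -0.015], [0.031, 0.017, -0.999]]
ft_force: [-0.5, 0.3, -0.2]
width: 0.0858
```

```bash
python3 -c "
from h import *
go([.4641,-.2565,.106])
for n in ('top','side'):
  c=cams.camera(n); f=capfit(c,np.array([.455,.014]),.03,.09,.025); print(n,f,RT.T@(f[0]-T0))
  g=capfit(c,np.array([.463,-.2565]),.02,.09,.025);print(g)
c=cams.camera('wrist'); save(c,'w2.png',s=1.5)
"
```

```text
t 7.25 pos [ 0.475  -0.2566  0.2385] yaw_y -85.68 units [-0.372 -0.079  3.301] w 0.0858 F [-0.5  0.3 -0.2] turn -0.23 tilt [ 0.032 -0.015]
top (array([0.45393641, 0.00953698]), 96, np.float64(0.00030848947129544327)) [-0.04776518  0.04095522]
None
side (array([0.45543619, 0.01189122]), 379, np.float64(0.0010648131866114064)) [-0.04608337  0.04318306]
(array([ 0.46420798, -0.25712338]), 618, np.float64(0.0007010582387964893))
```

View pics/w2.png

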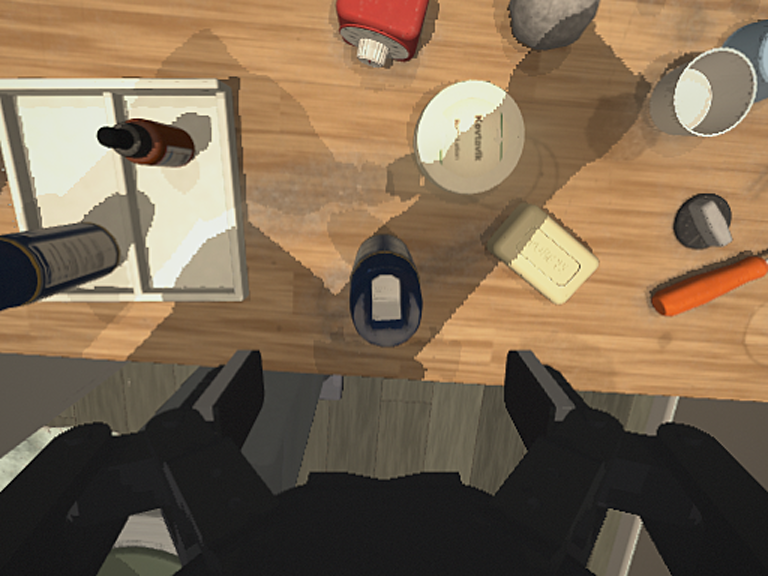

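The wrist view shows the new can's cap at (297,386), centred between the fingers, and the old can standing in the tray at the left. The old can's gap to the lip measures 12–14 mm.

Call:
servo_tool(commands=[-0.4, -0.08, 0, 0, 0, 0, 0.8, 0, 0, 0, 0.8, 0, 0, 0, 0, 0])

```text
t: 7.8
eef_pos: [0.4599, -0.2449, 0.1735]
tool_rot: [[0.996, 0.087, 0.032], [0.087, -0.996, -0.011], [0.031, 0.014, -0.999]]
ft_force: [-0.7, -0.1, -0.9]
width: 0.0855
```

```bash
python3 -c "
from h import *
go([.4641,-.2565,.106])"
```

```text
t 7.8 pos [ 0.4599 -0.2449  0.1735] yaw_y -85.0 units [0.028 0.275 1.694] w 0.0855 F [-0.7 -0.1 -0.9] turn 0.45 tilt [ 0.032 -0.011]
```

Call:
servo_tool(commands=[0.03, 0.28, 0, 0, 0, 0, 0.55, 0, 0, 0, 0.55, 0, 0, 0, 0.5, 0, 0, 0, 0, 0])

```text
t: 8.3
eef_pos: [0.4698, -0.2589, 0.1161]
tool_rot: [[0.995, 0.093, 0.04], [0.093, -0.995, -0.018], [0.039, 0.021, -0.999]]
ft_force: [0.2, -0.6, 0.8]
width: 0.0857
```

```bash
python3 -c "
from h import *
go([.4641,-.2565,.106])"
```

```text
t 8.3 pos [ 0.4698 -0.2589  0.1161] yaw_y -84.68 units [-0.145 -0.079  0.246] w 0.0857 F [ 0.2 -0.6  0.8] turn 0.77 tilt [ 0.04  -0.018]
```

Call:
servo_tool(commands=[-0.15, -0.05, 0.24, 0, 0, 0, 0.05, 0])

```text
t: 8.5
eef_pos: [0.4656, -0.259, 0.1067]
tool_rot: [[0.995, 0.093, 0.043], [0.094, -0.995, -0.02], [0.041, 0.024, -0.999]]
ft_force: [-0.7, -0.0, -0.2]
width: 0.0854
```

Call:
servo_tool(commands=[0, 0, 0, 0, 0, 0, 0, 0, 0, 0, 0, 0, 0, 0, 0, 0, 0, 0, 0, 0], fingers=1)

```text
t: 9.0
eef_pos: [0.467, -0.26, 0.1096]
tool_rot: [[0.995, 0.093, 0.047], [0.094, -0.995, -0.022], [0.045, 0.027, -0.999]]
ft_force: [-0.8, -0.8, -0.6]
width: 0.0436
```

```bash
python3 -c "
from h import *
go([.4641,-.2565,.106])
c2=cams.camera('side'); print(capfit(c2,np.array([.464,-.257]),.02,.05,.025),capfit(c2,np.array([.464,-.257]),.06,.09,.025))"
```

```text
t 9.0 pos [ 0.467  -0.26    0.1096] yaw_y -84.65 units [-0.067 -0.096  0.084] w 0.0436 F [-0.8 -0.8 -0.6] turn 0.8 tilt [ 0.047 -0.022]
(array([ 0.46485523, -0.25849893]), 253, np.float64(0.0007453340783465343)) (array([ 0.46495341, -0.25939478]), 282, np.float64(0.0006883982762149319))
```

Call:
servo_tool(commands=[0, 0, -0.5, 0, 0, 0, -0.8, 0, 0, 0, -0.9, 0, 0, 0, -0.9, 0, 0.5, -0.4, 0, 0, 0.5, -0.7, 0, 0, 0.4, -0.8, 0, 0])

```text
t: 9.75
eef_pos: [0.5083, -0.1771, 0.2366]
tool_rot: [[0.996, 0.085, 0.042], [0.085, -0.996, -0.021], [0.04, 0.024, -0.999]]
ft_force: [0.4, -0.3, -1.5]
width: 0.0435
```

```bash
python3 -c "
from h import *
go([.5290,.0174,.235])
c2=cams.camera('side'); save(c2,'s3.png',(60,260,130,350),3)"
```

```text
t 9.75 pos [ 0.5083 -0.1771  0.2366] yaw_y -85.15 units [ 0.928 -4.802 -0.038] w 0.0435 F [ 0.4 -0.3 -1.5] turn 0.3 tilt [ 0.042 -0.021]
```

View pics/s3.png

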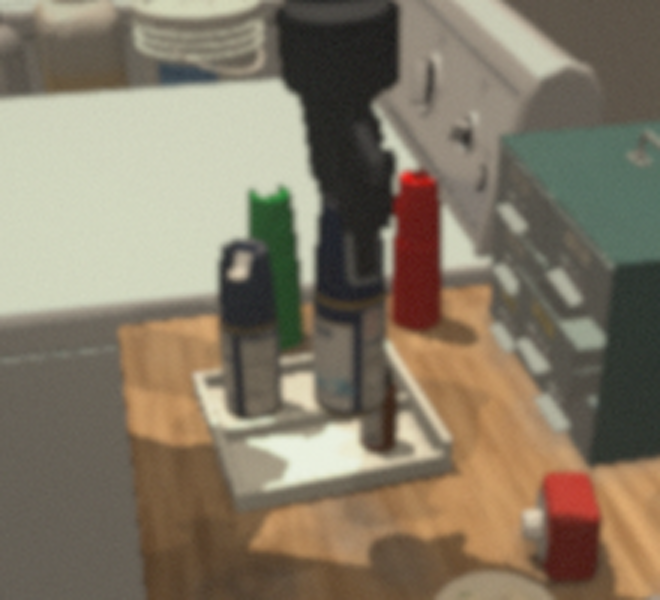

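The new can is held and the old can is standing at the front (base near (412,255) in the crop). I'll carry it over.

Call:
servo_tool(commands=[0.4, -0.5, -0.1, 0, 0.4, -0.7, 0, 0, 0.15, -0.8, 0, 0, 0.1, -0.8, 0, 0, 0, -0.8, 0, 0, 0, -0.7, 0, 0, 0, -0.3, 0, 0])

```text
t: 10.5
eef_pos: [0.534, 0.0227, 0.2355]
tool_rot: [[0.995, 0.091, 0.038], [0.092, -0.996, -0.015], [0.036, 0.018, -0.999]]
ft_force: [-0.5, 0.4, -1.5]
width: 0.0437
```

```bash
python3 -c "
from h import *
go([.5290,.0174,.235])
c2=cams.camera('side'); f=capfit(c2,np.array([.527,.014]),.17,.21,.025); print(f,RT.T@(f[0]-T0))"
```

```text
t 10.5 pos [0.534  0.0227 0.2355] yaw_y -84.77 units [-0.138  0.12   0.01 ] w 0.0437 F [-0.5  0.4 -1.5] turn 0.68 tilt [ 0.038 -0.015]
(array([0.53165958, 0.02391066]), 299, np.float64(0.000983505502751981)) [0.03085329 0.0491179 ]
```

Call:
servo_tool(commands=[-0.22, 0.06, 0.3, 0, 0, 0, 0.7, 0, 0, 0, 0.7, 0, 0, 0, 0.7, 0, 0, 0, 0.1, 0])

```text
t: 11.05
eef_pos: [0.5305, 0.0159, 0.1335]
tool_rot: [[0.995, 0.092, 0.041], [0.093, -0.996, -0.018], [0.039, 0.021, -0.999]]
ft_force: [-0.7, 0.3, -1.3]
width: 0.0437
```

```bash
python3 -c "
from h import *
go([.5290,.0174,.116])
c2=cams.camera('side'); f=capfit(c2,np.array([.527,.014]),.05,.1,.025); print(f,RT.T@(f[0]-T0))"
```

```text
t 11.05 pos [0.5305 0.0159 0.1335] yaw_y -84.73 units [-0.051 -0.051  0.435] w 0.0437 F [-0.7  0.3 -1.3] turn 0.72 tilt [ 0.041 -0.018]
(array([0.52842221, 0.01737476]), 302, np.float64(0.0010449888805541569)) [0.02710764 0.04285941]
```

Position is good: tray (0.027, 0.043). Lowering.

Call:
servo_tool(commands=[-0.04, -0.04, 0.3, 0, 0, 0, 0.08, 0, 0, 0, 0.04, 0])

```text
t: 11.4
eef_pos: [0.5328, 0.0152, 0.1206]
tool_rot: [[0.995, 0.09, 0.047], [0.091, -0.996, -0.019], [0.045, 0.023, -0.999]]
ft_force: [0.6, -0.5, -2.3]
width: 0.0438
```

```bash
python3 -c "
from h import *
go([.5290,.0174,.116])"
```

```text
t 11.4 pos [0.5328 0.0152 0.1206] yaw_y -84.84 units [-0.095 -0.067  0.108] w 0.0438 F [ 0.6 -0.5 -2.3] turn 0.61 tilt [ 0.047 -0.019]
```

Call:
servo_tool(commands=[-0.05, -0.03, 0.08, 0, 0, 0, 0.07, 0])

```text
t: 11.6
eef_pos: [0.5325, 0.0156, 0.1163]
tool_rot: [[0.995, 0.089, 0.05], [0.091, -0.996, -0.02], [0.048, 0.024, -0.999]]
ft_force: [-1.0, -0.2, -2.2]
width: 0.0434
```

Call:
servo_tool(commands=[0, 0, 0.06, 0])

```text
t: 11.7
eef_pos: [0.534, 0.0156, 0.1153]
tool_rot: [[0.995, 0.09, 0.053], [0.091, -0.996, -0.02], [0.051, 0.024, -0.998]]
ft_force: [-2.3, 0.9, 15.0]
width: 0.0435
```

Contact at the expected height (0.115), with 15 N. Releasing.

Call:
servo_tool(commands=[0, 0, -0.01, 0, 0, 0, 0, 0, 0, 0, 0, 0, 0, 0, 0, 0], fingers=-1)

```text
t: 12.1
eef_pos: [0.5356, 0.0155, 0.1174]
tool_rot: [[0.994, 0.09, 0.057], [0.091, -0.996, -0.02], [0.055, 0.025, -0.998]]
ft_force: [0.3, 0.1, -0.4]
width: 0.0854
```

```bash
python3 -c "
from h import *
go([.5290,.0174,.235])
c2=cams.camera('side')
for z in((.04,.07),(.08,.1)): f=capfit(c2,np.array([.527,.014]),*z,.025); print(f,RT.T@(f[0]-T0))"
```

```text
t 12.1 pos [0.5356 0.0155 0.1174] yaw_y -84.85 units [ 2.000e-03  1.300e-02 -2.946e+00] w 0.0854 F [ 0.3  0.1 -0.4] turn 0.6 tilt [ 0.057 -0.02 ]
(array([0.53382495, 0.01776621]), 181, np.float64(0.001002808330330459)) [0.03252441 0.04282103]
(array([0.53404527, 0.01749968]), 125, np.float64(0.001110280875354711)) [0.03272289 0.04253786]
```

Upright and free. I'll retreat straight up, then move clear.

Call:
servo_tool(commands=[0, 0, -0.9, 0, 0, 0, -0.9, 0, 0, 0, -0.9, 0, 0, 0, -0.6, 0, -0.3, 0.9, 0, 0, -0.4, 0.9, 0, 0, -0.5, 0.8, 0, 0, -0.5, 0.8, 0, 0])

```text
t: 12.95
eef_pos: [0.4727, -0.1241, 0.254]
tool_rot: [[0.993, 0.1, 0.058], [0.101, -0.995, -0.02], [0.055, 0.026, -0.998]]
ft_force: [0.3, -0.7, 0.1]
width: 0.0853
```

Call:
servo_tool(commands=[-0.5, 0.8, 0, 0, -0.5, 0.8, 0, 0, -0.5, 0.8, 0, 0, -0.5, 0.8, 0, 0, 0, 0, 0, 0])

```text
t: 13.45
eef_pos: [0.4011, -0.268, 0.2533]
tool_rot: [[0.994, 0.095, 0.058], [0.097, -0.995, -0.023], [0.056, 0.028, -0.998]]
ft_force: [1.1, 0.8, 0.7]
width: 0.0855
```

```bash
python3 -c "
from h import *
go([.5290,.0174,.235])
cs={}
for n in ('top','side'):
  c=cs[n]=cams.camera(n)
  for nm,g in(('old',[.455,.012]),('new',[.534,.0175])):
    for z in((.03,.06),(.06,.098)):
      f=capfit(c,np.array(g),*z,.025); print(n,nm,z,f and (np.round(RT.T@(f[0]-T0),4),f[1]))
    
  for d in nets.outline_of(n,'dropper_center')[:1]:
    w=world(c,np.argwhere(d['pixels'])); print('dropper',d['p'],np.round(np.percentile(w,3,0),3),np.round(np.percentile(w,97,0),3))
a=cs['top']['img'][150:260,150:300];b=cs['side']['img'][100:230,150:310]
b=cv2.resize(b,(400,325));a=cv2.resize(a,(400,293)); cv2.imwrite('pics/f.png',np.vstack([a,b])[:600,:,::-1])
"
```

```text
t 13.45 pos [ 0.4011 -0.268   0.2533] yaw_y -84.53 units [ 3.841 -6.808  0.48 ] w 0.0855 F [1.1 0.8 0.7] turn 0.92 tilt [ 0.058 -0.023]
top old (0.03, 0.06) (array([-0.0477,  0.0409]), 43)
top old (0.06, 0.098) (array([-0.0477,  0.0411]), 76)
top new (0.03, 0.06) (array([0.0303, 0.0417]), 65)
top new (0.06, 0.098) (array([0.0304, 0.0419]), 101)
side old (0.03, 0.06) (array([-0.0461,  0.0431]), 184)
side old (0.06, 0.098) (array([-0.0462,  0.0431]), 215)
side new (0.03, 0.06) (array([0.0321, 0.0435]), 177)
side new (0.06, 0.098) (array([0.0322, 0.0436]), 246)
```

View pics/f.png

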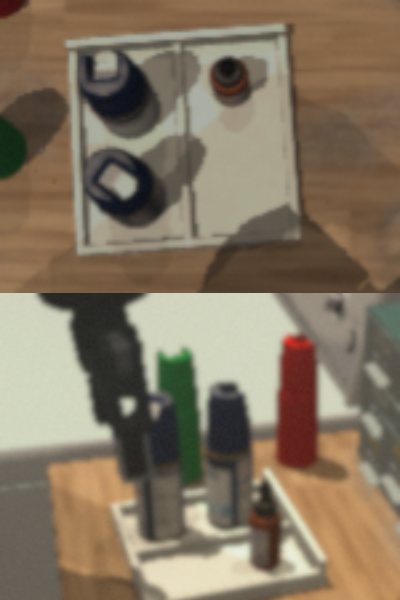

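The final picture shows both cans upright in the left lane, old in front at (185,120) and new behind at (88,112). The dropper is unmoved at (78,230), and the arm is clear.

```bash
python3 -c "
from workcell import job; print(job.job_done())"
```

```text
the job is handed in; nothing more can be done
None
```

I restocked the left lane and handed the job in at about 13.5 s. The older can was moved forward first, then the new can was placed behind it.

- **Old can:** it stands upright, 12–14 mm from the front lip by the top and side cameras.
- **New can:** it stands upright, with its axis about 78 mm behind the old can's. The fitted axis was the same low and high on each can.
- **Dropper bottle:** it is standing in the right lane, apparently unmoved, judged by eye. The network did not return it in the final check, so I have no last measurement of its position.
- **Robot:** the gripper was open and well clear of everything at hand-in. The largest force I read was about 21 N, as the old can touched down.

The two cameras disagree by about 2 mm, which is within their calibration. The tool had slowly tilted to about 3.5° by the end, but the cans came out upright all the same.

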